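# Square up the router's add-on plates and pin them with the antenna

### The job

Three thin add-on plates lie skewed on the white router: tap them against its two black corner rails until all their edges line up there. Then take the black antenna from the wooden stand, lower it in the gripper through the holes of all three plates into the router's socket until its collar sits on the top plate, and let go. Leave the white spare antenna, the screwdriver and the power adapter where they are.

Things in the scene. Friction and masses are not known exactly. Their poses are not given: they have to be found in the camera images.
- router: white router, fixed, 150 x 200 x 30 mm (x, y, z), flat deck at 30 mm. Origin: centre of underside; x towards its orange ports. Two black rails, 8 mm thick, 24 mm above the deck, form the corner: inner face of one at x = +63 mm (y -14 to +86), of the other at y = +86 mm (x -17 to +63). The deck is bare for 50 mm or more on the -x and -y sides of the plates' home.
- socket (a point): mouth of the antenna socket on the router's deck, at router x +23, y +36 mm, 30 mm above the table: a round 14 mm hole, 30 mm deep, straight down, below the plates' home. Its axes are the router's. The stack of plates covers it; the stack's top is 24 mm above this point.
- plate_low: grey plate, lowest of the three: 80 x 100 x 8 mm (x, y, z), 100 g, 18 mm round hole through its centre. Origin: centre of its underside, 30 mm above the table. Home (touching both rails) is with its origin straight over the socket, axes parallel to the router's. It starts 7 to 18 mm off home towards the router's -x and also -y, up to 0.08 rad askew, each plate differently.
- plate_mid: blue plate, middle of the three: 80 x 100 x 8 mm (x, y, z), 100 g, 18 mm round hole through its centre. Origin: centre of its underside, 38 mm above the table. Home (touching both rails) is with its origin straight over the socket, axes parallel to the router's. It starts 7 to 18 mm off home towards the router's -x and also -y, up to 0.08 rad askew, each plate differently.
- plate_top: orange plate, top of the three: 80 x 100 x 8 mm (x, y, z), 100 g, 18 mm round hole through its centre. Origin: centre of its underside, 46 mm above the table. Home (touching both rails) is with its origin straight over the socket, axes parallel to the router's. It starts 7 to 18 mm off home towards the router's -x and also -y, up to 0.08 rad askew, each plate differently.
- stand: wooden antenna stand, fixed, 60 x 150 x 50 mm (x by y by z), with two upright 14 mm through holes at y = -40 and +40 mm. Origin: centre of its underside. One hole holds the black antenna, the other the white spare.
- antenna: black antenna, upright, 60 g, 155 mm long. Origin: centre of its lower tip, z up along it. From the tip: brass shaft 12 mm in diameter to 50 mm (first 6 mm tapered), collar 26 mm in diameter to 58 mm, round handle 16 mm in diameter to 155 mm. Starts with its shaft in a hole of the stand, collar on the stand's top, tip at table height.
- antenna_collar (a point): centre of the underside of the black antenna's collar, 50 mm above its tip. Seated, it is 24 mm above the socket's mouth.
- spare: white spare antenna, same shape as the black one, in the stand's other hole 80 mm away; to be left there. Origin: centre of its lower tip.
- driver: screwdriver with a red handle, 170 mm long, a bystander lying on the desk. Origin: underside of its middle.
- adapter: black plug-in power adapter, 50 x 80 x 30 mm, a bystander to the left. Origin: centre of its underside.

How it is judged:
On the way, in this order (a step that is already met when the one before it is completed fails the run):
1. all three plates are tapped home in the corner: each within 3 mm of touching both rails and square to them within 0.04 rad (x of plate_low in the frame of socket between -0.003 and 0.003 m and y of plate_low in the frame of socket between -0.003 and 0.003 m and angle between the x axis of each of plate_low, plate_mid, plate_top and the x axis of socket, either way round below 0.04 rad and angle between each of plate_low, plate_mid, plate_top's own z axis and vertical below 0.05 rad and x of plate_mid in the frame of socket between -0.003 and 0.003 m and y of plate_mid in the frame of socket between -0.003 and 0.003 m and x of plate_top in the frame of socket between -0.003 and 0.003 m and y of plate_top in the frame of socket between -0.003 and 0.003 m), for 0.2 s.
2. still held in the gripper (not dropped in), the antenna is through all plates and into the socket: collar under 20 mm above the top plate, upright, within 3 mm of the socket's axis (horizontal distance between antenna_collar and socket below 0.003 m and angle between antenna's own z axis and vertical below 0.08 rad and z of antenna_collar in the frame of socket between 0.02 and 0.044 m and contact force between the fingers and antenna above 1 N), for 0.1 s.
At the end, for the whole second after the job is handed in: The antenna stands upright (within 0.08 rad) in the router's socket, within 3 mm of its axis, its collar fully down on the top plate (gap under 2.5 mm); all three plates are still within 3 mm of touching both rails and square within 0.04 rad; the antenna is at rest and the robot touches nothing (all of step 1 and horizontal distance between antenna_collar and socket below 0.003 m and angle between antenna's own z axis and vertical below 0.08 rad and z of antenna_collar in the frame of socket between 0.021 and 0.0265 m and linear speed of antenna below 0.02 m/s and contact force between each of the arm, the fingers and anything else below 0.1 N).
It fails at once if the black antenna is toppled or laid down (tilted more than 0.7 rad) (angle between antenna's own z axis and vertical above 0.7 rad).
It fails at once if the white spare antenna is moved more than 15 mm (distance of spare from where it was at the start of the episode above 0.015 m).
It fails at once if the screwdriver or the power adapter is pushed more than 30 mm (distance of any of driver, adapter from where it was at the start of the episode above 0.03 m).
It also fails if it takes over 72 s, if anything falls off the work surface, if the arm or the gripper's body presses on something with over 40 N, if the wrist force passes 120 N, or if a joint passes its speed limit or range.

### The arm

A 6-joint arm with a two-finger parallel gripper is mounted at the origin on the work surface. World frame = base frame: x ahead of the robot, y to its left, z up, the work surface at z = 0. Lengths are in m, angles in rad, forces in N, time in s.
With the tool pointing down it reaches from about 0.35 to 0.85 m from the base axis. Payload 8.1 kg.
Tool frame: the origin (TCP) lies on the mounting face of the last link; the fingertips stand 186 mm ahead of it and the grasp point (between the pads) lies 167 mm ahead of it; z points along the fingers, y is the direction in which the jaws open and shut (so a half turn about z gives the same grasp; the last joint's range is limited). The gripper opens to 93 mm and grips with 3 to 60 N. Pads are 15 mm wide; open, the fingers measure 128 mm over their backs; the gripper's body (75 mm by 188 mm) begins 65 mm behind the grasp point.
Start: joints at [-1.206, 0.13, 1.488, -0, 1.523, -0.085], TCP at [0.261, -0.54, 0.405] pointing down, gripper open.
Joint ranges: [-2.96, 2.96], [-0.89, 2.26], [0.02, 2.5], [-1.34, 4.48], [0, 2.73], [-2.66, 2.66]. Speed limits (rad/s): [2.39, 2.39, 2.79, 3.14, 3.14, 3.14].

### API

Orientations are given as a rotation vector (axis times angle).
In Python, from plant import robot, read_camera, spotter gives the robot as it stands.
- The arm moves only by the tool arm_command, never from a script. Its arguments are lists of equal length, an entry for each row: "xyz": the shift along the world's x, y, z in cm, a list of three; "turn": the turn, a rotation vector about the world's x, y, z in rad, a list of three. A call has 1 to 12 rows; each row shifts and turns the commanded pose from where the row before left it; what a row does not reach is not made up. A row lasts 1/8 s, in which the tool goes at most 62.5 mm and 10.7 degrees, less where a joint would pass 70% of its speed; a pose out of reach is approached as far as the arm can. A call is refused whole if a number of a shift passes 6.25 or a number of a turn 0.188, either way. A call with a gripper value outside its range is refused whole. "gripper" is the finger opening in cm, from 0 to 9.3, set as the call begins (left out, the last holds). The fingers move at their own pace and stop on an object; "force" is the grip in N (left out, the last holds). Time passes only in rows, so rows that do not move let the fingers close. It gives the time, the measured TCP pose, the force and the opening at its end, in the units of the state.
- robot.read_state(): the state, without advancing time (a new reading comes with each control period).
- read_camera(name): name is "scene" or "top"; returns a dict with "frame" (480x640x3 uint8, red, green, blue), "z_map" (480x640 float32, m along the optical axis (not along the pixel's ray), 0 where there is no reading), "fx", "fy", "cx", "cy" (pixels), "eye" and "orientation" of the camera in the world. Camera axes: x right, y down, z forward; pixel columns grow to the right and rows downward; lengths in m; the calibration is good to about 2 mm. A picture is of the moment at which its call begins.
- robot.close_job(): hands the job in, once; it reports no verdict.
Trained networks look in a picture, given as the dict that the camera call returned (one of the last four; its "shot" number tells which), for a name from the list of things; names that differ only in an ending like _2 or _b are one class to them, and where a whole thing is asked for, a point or a joint stands for the part that bears it (a point fixed in the world has none). Each returns a list of dicts, best first, with "confidence" (0 to 1); they miss things now and then, are a little off and sometimes report something else, mostly with a low value. They report only what shows in the picture. A call takes as long as a camera call.
- spotter.masks_of(picture, query): "pixels" (480x640 bool, what is visible of it) and "centre" ([row, column] in pixels, amid what is visible of it).
The state is a dict: "t": time; "q": joint angles; "dq": joint speeds; "joint_torque": joint torques, N m; "tool_pos": TCP position; "orientation": TCP orientation; "force": force on the tool from outside, world axes, zero at the start; "wrist_torque": the same for the moment, N m; "opening": finger opening in m.
Only numpy, scipy, OpenCV 4.12 (cv2) and the standard library are available. Lean on these libraries where they do the work, as an engineer would, in place of code of your own. Each camera call takes 0.05 s, during which the arm holds its last target. There are 200 camera calls.

## Working session

There is one attempt and no reset: what is moved stays moved. The work goes in short steps, Python scripts to look and compute and a tool call to move; the robot and the scene stay as the last step left them, time stands still between calls to the robot, and variables do not carry over. Pictures are saved under pics/ and viewed, about 8 in all and at most 12, crops included, and the job is handed in when it is done.

Besides the shell and the picture viewer there is one more tool, called after "Request:" as a command line: name --argument value ..., lists and objects as JSON in quotes. arm_command: Moves the arm, as the interface text tells. Its arguments: {"type":"object","properties":{"xyz":{"type":"array","items":{"type":"array","items":{"type":"number"}}},"turn":{"type":"array","items":{"type":"array","items":{"type":"number"}}},"gripper":{"type":"number"},"force":{"type":"number"}},"required":["xyz","turn"]}

```bash
ls; mkdir -p pics
cat > h.py <<'E'
import numpy as np, cv2
from scipy.spatial.transform import Rotation as R
from plant import robot, read_camera, spotter
def rot(o):
    o=np.array(o,float)
    return o if o.shape==(3,3) else (R.from_rotvec(o).as_matrix() if o.size==3 else R.from_quat(o).as_matrix())
def cloud(p):
    z=p["z_map"]; v,u=np.mgrid[:480,:640]
    c=np.stack([(u-p["cx"])/p["fx"]*z,(v-p["cy"])/p["fy"]*z,z],-1)
    w=c@rot(p["orientation"]).T+np.array(p["eye"]); w[z==0]=np.nan
    return w
def save(p,n,crop=None,s=1):
    f=p["frame"][...,::-1]
    if crop: f=f[crop[0]:crop[1],crop[2]:crop[3]]
    cv2.imwrite("pics/"+n,cv2.resize(f,None,fx=s,fy=s,interpolation=cv2.INTER_CUBIC))
E
python3 - <<'E'
from h import *
s=robot.read_state();print(s)
for n in("top","scene"):
    p=read_camera(n);save(p,n+"0.png");w=cloud(p);print(n,p["eye"],p["orientation"],p["fx"])
    for q in("router","plate_low","plate_mid","plate_top","stand","antenna","spare","driver","adapter"):
        for m in spotter.masks_of(p,q)[:2]:
            k=m["pixels"];x=w[k];x=x[~np.isnan(x[:,0])]
            print(q,round(m["confidence"],2),np.round(m["centre"]),k.sum(),np.round(np.median(x,0),3) if len(x) else None, np.round(np.percentile(x,[2,98],axis=0),3).tolist() if len(x) else None)
E
```

```text
pics
{'t': 0.0, 'q': array([-1.20638769e+00,  1.31162404e-01,  1.48928485e+00,  2.95937020e-05,
        1.52297819e+00, -8.54042594e-02]), 'dq': array([ 1.02530548e-03,  8.92973022e-05, -1.20004284e-03, -2.19757457e-04,
       -1.22644050e-03, -1.40779572e-03]), 'joint_torque': array([ 2.34632198e-04, -5.59821510e+01, -4.91770542e+01,  7.69874454e-02,
        3.49554105e-02, -1.57775112e-04]), 'tool_pos': array([ 0.26082005, -0.54009337,  0.40368333]), 'orientation': array([-3.06069876e+00, -7.00214917e-01,  3.54133729e-04]), 'force': array([ 0.10810569, -0.45591556, -0.11823899]), 'wrist_torque': array([ 0.04857908, -0.01947705,  0.01047488]), 'opening': 0.0928130418021114}
top [0.40355477 0.13346026 1.34098608] [-2.13928532  2.16155826 -0.20386263] 598.0094401112136
router 0.66 [267. 266.] 4493 [0.563 0.189 0.031] [[0.508, 0.114, 0.015], [0.659, 0.312, 0.056]]
plate_mid 0.58 [244. 270.] 81 [0.61  0.184 0.048] [[0.593, 0.179, 0.029], [0.631, 0.243, 0.056]]
plate_top 0.85 [247. 243.] 1634 [0.6   0.237 0.055] [[0.561, 0.19, 0.049], [0.639, 0.285, 0.06]]
stand 0.82 [262. 426.] 1725 [ 0
[... 1222 characters left out ...]
-0.089, 0.052]]
plate_top 0.61 [204. 346.] 1460 [0.605 0.231 0.054] [[0.56, 0.186, 0.045], [0.645, 0.287, 0.056]]
stand 0.82 [353. 204.] 5333 [ 0.591 -0.174  0.048] [[0.54, -0.235, 0.002], [0.608, -0.089, 0.052]]
antenna 0.91 [328. 173.] 896 [ 0.572 -0.203  0.101] [[0.557, -0.21, 0.051], [0.578, -0.19, 0.155]]
antenna 0.28 [168. 352.] 572 [0.514 0.412 0.028] [[0.482, 0.391, 0.004], [0.543, 0.467, 0.032]]
spare 0.74 [293. 216.] 768 [ 0.58  -0.124  0.101] [[0.569, -0.131, 0.052], [0.587, -0.113, 0.155]]
driver 0.95 [333. 383.] 1246 [ 0.788 -0.012  0.02 ] [[0.676, -0.022, -0.0], [0.835, 0.023, 0.027]]
adapter 0.56 [167. 350.] 600 [0.514 0.413 0.028] [[0.48, 0.391, 0.004], [0.543, 0.468, 0.032]]
```

Run:
```python
from h import *
p=read_camera("top");save(p,"top1.png",(190,320,170,330),4)
w=cloud(p)
# router rectangle: points in region 0.02<z<0.065
reg=(w[...,0]>.47)&(w[...,0]<.72)&(w[...,1]>.07)&(w[...,1]<.36)
k=reg&(w[...,2]>.02)&(w[...,2]<.075)
print(cv2.minAreaRect((w[k][:,:2]*1000).astype(np.float32)))
m=spotter.masks_of(p,"plate_top")[0]["pixels"]
x=w[m];x=x[(x[:,2]>.048)]
print("top",cv2.minAreaRect((x[:,:2]*1000).astype(np.float32)))
# dark rails
f=p["frame"].astype(int).max(-1)
d=k&(f<70)
print("rail",d.sum(),cv2.minAreaRect((w[d][:,:2]*1000).astype(np.float32)),np.median(w[d][:,2]))
dd=w[d]; print(np.round(dd[::6],3).tolist()[:40])
```

```text
((585.92919921875, 213.25051879882812), (200.4988250732422, 151.70567321777344), 82.98014831542969)
top ((599.9926147460938, 237.22366333007812), (100.6705322265625, 81.16836547851562), 83.87847900390625)
rail 572 ((617.1939697265625, 241.93968200683594), (126.9388198852539, 98.40557861328125), 78.87487030029297) 0.05172917664292098
[[0.664, 0.288, 0.057], [0.664, 0.275, 0.056], [0.662, 0.279, 0.057], [0.663, 0.266, 0.054], [0.661, 0.289, 0.051], [0.661, 0.273, 0.052], [0.66, 0.26, 0.054], [0.66, 0.247, 0.054], [0.657, 0.294, 0.059], [0.658, 0.281, 0.055], [0.658, 0.269, 0.054], [0.657, 0.255, 0.058], [0.658, 0.243, 0.052], [0.657, 0.229, 0.058], [0.656, 0.299, 0.057], [0.659, 0.288, 0.041], [0.657, 0.273, 0.05], [0.655, 0.26, 0.057], [0.655, 0.246, 0.057], [0.655, 0.234, 0.056], [0.656, 0.221, 0.054], [0.655, 0.207, 0.055], [0.655, 0.297, 0.049], [0.657, 0.286, 0.036], [0.656, 0.272, 0.04], [0.654, 0.258, 0.054], [0.654, 0.245, 0.052], [0.652, 0.231, 0.06], [0.653, 0.218, 0.057], [0.654, 0.206, 0.05], [0.652, 0.192, 0.058], [0.653, 0.291, 0.047], [0.656, 0.269, 0.032], [0.653, 0.247, 0.046], [0.652, 0.234, 0.051], [0.65, 0.22, 0.057], [0.651, 0.207, 0.056], [0.651, 0.194, 0.055], [0.649, 0.292, 0.056], [0.652, 0.237, 0.038]]
```

View pics/top0.png

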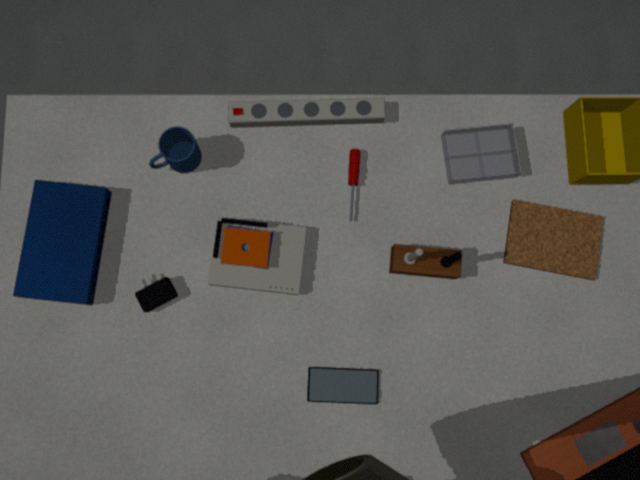

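View pics/top1.png

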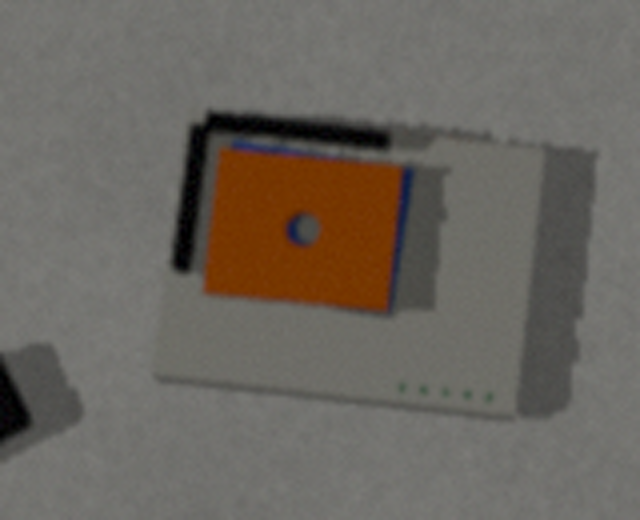

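View pics/scene0.png

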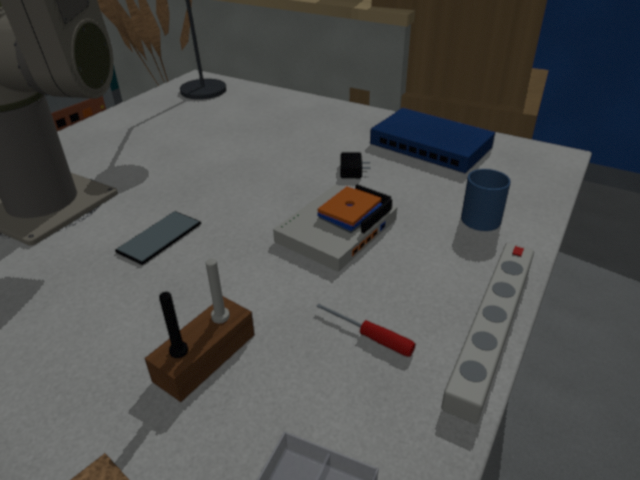

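The top view shows the router at about px (262,257). The plates sit off its black rails, with the rails on its +x and +y sides. The black antenna is at px (449,258) and the white spare at px (412,256). I put the router centre at about (0.586, 0.213) with yaw about -0.1225, which puts the socket near (0.613, 0.246). I'll open the jaws partway and use both fingertips as a flat pusher.

Request:
arm_command --xyz '[[2.4,5,0],[2.4,5,0],[2.4,5,0],[2.4,5,0],[2.4,5,0],[2.4,5,0],[2.4,5,0],[2.4,5,0],[2.4,5,0],[2.4,5,0],[2.4,5,0],[2.4,5,0]]' --turn '[[0,0,0.0833],[0,0,0.0833],[0,0,0.0833],[0,0,0.0833],[0,0,0.0833],[0,0,0.0833],[0,0,0.0833],[0,0,0.0833],[0,0,0.0833],[0,0,0.0833],[0,0,0.0833],[0,0,0.0833]]' --gripper 4

```text
t: 2.6
tool_pos: [0.5494, 0.0615, 0.405]
orientation: [2.349, 2.086, 0.001]
force: [0.6, -1.5, -0.2]
opening: 0.0402
```

Request:
arm_command --xyz '[[2.1,4.8,0],[2.1,4.8,0],[0,0,0],[0,0,0]]' --turn '[[0,0,0],[0,0,0],[0,0,0],[0,0,0]]'

```text
t: 3.1
tool_pos: [0.5908, 0.1556, 0.4044]
orientation: [-2.351, -2.083, 0.001]
force: [-0.3, -0.0, -0.4]
opening: 0.0403
```

```bash
cat >> h.py <<'E'
YAW=-.1225;C=np.array([.586,.2133])
RX=np.array([np.cos(YAW),np.sin(YAW)]);RY=np.array([-RX[1],RX[0]])
def W(x,y): return C+(x*RX+y*RY)/1000
def st():
    s=robot.read_state();M=rot(s["orientation"]);d=s["tool_pos"][:2]-C
    print("t %.2f pos %s jaw %.1f deg zaxis %s router xy %s F %s open %.4f q6 %.2f"%(s["t"],np.round(s["tool_pos"],4),np.degrees(np.arctan2(M[1,1],M[0,1])),np.round(M[:,2],3),np.round([d@RX*1e3,d@RY*1e3],1),np.round(s["force"],1),s["opening"],s["q"][5]))
    return s
E
python3 -c "
from h import *
st();print(W(11,-52))"
```

```text
t 3.10 pos [0.5908 0.1556 0.4044] jaw -6.9 deg zaxis [-0.001 -0.001 -1.   ] router xy [ 11.8 -56.6] F [-0.3 -0.  -0.4] open 0.0403 q6 0.29
[0.59056349 0.16034554]
```

Request:
arm_command --xyz '[[0,0,-5.5],[0,0,-5.5],[0,0,-5],[0,0,-2],[0,0,-0.4],[0,0,0]]' --turn '[[0,0,0],[0,0,0],[0,0,0],[0,0,0],[0,0,0],[0,0,0]]'

```text
t: 3.85
tool_pos: [0.5919, 0.1555, 0.223]
orientation: [2.351, 2.081, 0.004]
force: [0.4, 0.7, 0.9]
opening: 0.0403
```

Request:
arm_command --xyz '[[0.049,0.397,0],[0.049,0.397,0],[0.049,0.397,0],[0.049,0.397,0],[0.049,0.397,0],[0.049,0.397,0],[0.049,0.397,0],[0.025,0.2,0],[0,0,0]]' --turn '[[0,0,0],[0,0,0],[0,0,0],[0,0,0],[0,0,0],[0,0,0],[0,0,0],[0,0,0],[0,0,0]]'

```text
t: 4.97
tool_pos: [0.5946, 0.1856, 0.2207]
orientation: [-2.352, -2.083, -0.0]
force: [-0.6, -1.3, 0.1]
opening: 0.0402
```

```bash
python3 -c "
from h import *
st()
p=read_camera('scene');save(p,'s1.png',(150,290,250,420),4)"
```

```text
t 4.97 pos [0.5946 0.1856 0.2207] jaw -7.0 deg zaxis [-0.  0. -1.] router xy [ 11.9 -26.4] F [-0.6 -1.3  0.1] open 0.0402 q6 0.34
```

View pics/s1.png

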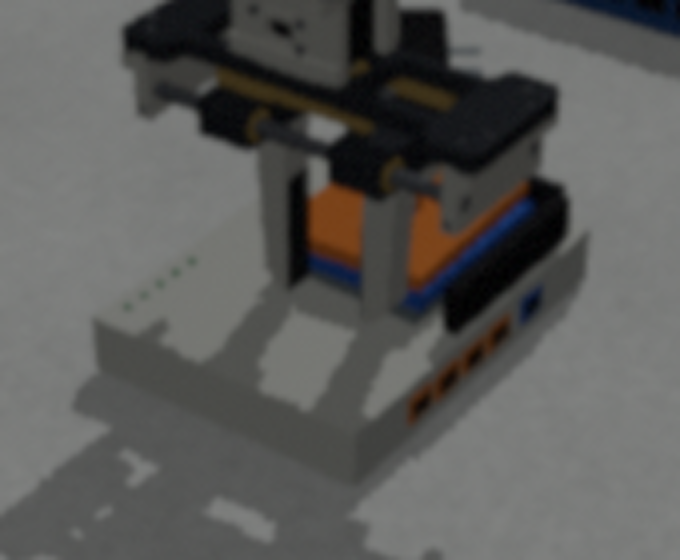

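Both fingers are behind the stack (about px 285-390, 290) and the plates are moving with them. I'll finish the y push gently.

Request:
arm_command --xyz '[[0.012,0.1,0],[0.012,0.1,0],[0.012,0.1,0],[0.012,0.1,0],[0.012,0.1,0],[0,0,0]]' --turn '[[0,0,0],[0,0,0],[0,0,0],[0,0,0],[0,0,0],[0,0,0]]'

```text
t: 5.78
tool_pos: [0.595, 0.1879, 0.2207]
orientation: [2.351, 2.08, -0.008]
force: [-4.2, -17.7, 7.6]
opening: 0.0399
```

Request:
arm_command --xyz '[[0.012,0.1,0],[0.012,0.1,0],[0,0,0]]' --turn '[[0,0,0],[0,0,0],[0,0,0]]'

```text
t: 6.15
tool_pos: [0.5952, 0.1885, 0.2207]
orientation: [2.35, 2.079, -0.012]
force: [-6.9, -25.5, 10.7]
opening: 0.0399
```

Request:
arm_command --xyz '[[-0.1,-0.8,0],[-0.27,-2.2,0],[0,0,5.5],[-0.8,1.36,0],[-0.8,1.36,0],[-0.8,1.36,0],[-0.8,1.36,0],[-0.8,1.36,0],[-0.8,1.36,0],[-1,1.36,0],[0,0,0],[0,0,0]]' --turn '[[0,0,0],[0,0,0],[0,0,0],[0,0,0.1745],[0,0,0.1745],[0,0,0.1745],[0,0,0.1745],[0,0,0.1745],[0,0,0.1745],[0,0,0.1745],[0,0,0.1745],[0,0,0.1745]]' --gripper 5

```text
t: 7.65
tool_pos: [0.5335, 0.2573, 0.2756]
orientation: [-0.181, -3.136, -0.001]
force: [-0.1, 0.4, -0.4]
opening: 0.0502
```

```bash
python3 -c "
from h import *
st();print(W(-57,34))"
```

```text
t 7.65 pos [0.5335 0.2573 0.2756] jaw 83.4 deg zaxis [-0.  0. -1.] router xy [-57.5  37.3] F [-0.1  0.4 -0.4] open 0.0502 q6 -1.09
[0.53358173 0.25401026]
```

Request:
arm_command --xyz '[[0,0,-3],[0,0,-2.5],[0,0,0],[0.397,-0.049,0],[0.397,-0.049,0],[0.397,-0.049,0],[0.397,-0.049,0],[0.397,-0.049,0],[0.397,-0.049,0],[0.397,-0.049,0],[0,0,0]]' --turn '[[0,0,0],[0,0,0],[0,0,0],[0,0,0],[0,0,0],[0,0,0],[0,0,0],[0,0,0],[0,0,0],[0,0,0],[0,0,-0.007]]'

```text
t: 9.02
tool_pos: [0.5618, 0.2542, 0.2206]
orientation: [0.203, 3.135, 0.0]
force: [-0.2, 0.2, 0.6]
opening: 0.0499
```

Request:
arm_command --xyz '[[0.1,-0.012,0],[0.1,-0.012,0],[0.1,-0.012,0],[0.1,-0.012,0],[0,0,0]]' --turn '[[0,0,0],[0,0,0],[0,0,0],[0,0,0],[0,0,0]]'

```text
t: 9.65
tool_pos: [0.5648, 0.2536, 0.2204]
orientation: [-0.202, -3.132, 0.002]
force: [-8.5, -1.5, 3.4]
opening: 0.0498
```

Request:
arm_command --xyz '[[0.1,-0.012,0],[0.1,-0.012,0],[0,0,0]]' --turn '[[0,0,0],[0,0,0],[0,0,0]]'

```text
t: 10.02
tool_pos: [0.5658, 0.2535, 0.2203]
orientation: [-0.201, -3.13, 0.002]
force: [-14.8, -1.5, 9.6]
opening: 0.0503
```

```bash
python3 -c "
from h import *
st()"
```

```text
t 10.03 pos [0.5658 0.2535 0.2203] jaw 82.6 deg zaxis [-0.006 -0.001 -1.   ] router xy [-25.   37.5] F [-14.8  -1.5   9.6] open 0.0503 q6 -1.10
```

Request:
arm_command --xyz '[[-0.8,0.1,0],[-2.2,0.27,0],[0,0,5.5],[0.94,-1.375,0],[0.94,-1.375,0],[0.94,-1.375,0],[0.94,-1.375,0],[0.94,-1.375,0],[0.94,-1.375,0],[0.94,-1.375,0],[0,0,0],[0,0,0]]' --turn '[[0,0,0],[0,0,0],[0,0,0],[0,0,-0.1745],[0,0,-0.1745],[0,0,-0.1745],[0,0,-0.1745],[0,0,-0.1745],[0,0,-0.1745],[0,0,-0.1745],[0,0,-0.1745],[0,0,-0.1675]]' --gripper 4

```text
t: 11.52
tool_pos: [0.6037, 0.1606, 0.2759]
orientation: [2.358, 2.075, 0.002]
force: [0.3, -0.4, -0.1]
opening: 0.0401
```

```bash
python3 -c "
from h import *
st();p=read_camera('top')
save(p,'t2.png',(200,300,200,320),6);w=cloud(p)
m=spotter.masks_of(p,'plate_top')[0]['pixels'];x=w[m];x=x[x[:,2]>.048]
print(cv2.minAreaRect((x[:,:2]*1000).astype(np.float32)),m.sum())
for q in ('antenna','spare'):
    m=spotter.masks_of(p,q)
    print(q,[(round(a['confidence'],2),a['centre']) for a in m])
"
```

```text
t 11.53 pos [0.6037 0.1606 0.2759] jaw -7.3 deg zaxis [ 0.001 -0.    -1.   ] router xy [ 24.  -50.1] F [ 0.3 -0.4 -0.1] open 0.0401 q6 0.31
((587.8925170898438, 240.21853637695312), (156.99826049804688, 79.31057739257812), 52.460453033447266) 721
antenna [(0.58, [257.5, 445.8])]
spare [(0.65, [255.3, 412.4])]
```

View pics/t2.png

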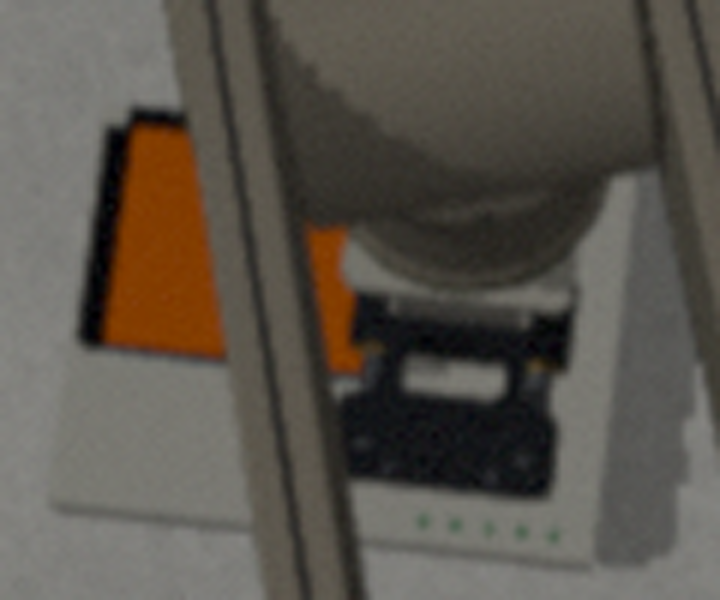

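The orange plate now touches both rails, with its corner at about (130,125) in the crop. I'll do one more squaring tap in y.

Request:
arm_command --xyz '[[0,0,-3],[0,0,-2.5],[0,0,0],[0.049,0.397,0],[0.049,0.397,0],[0.049,0.397,0],[0.049,0.397,0],[0.049,0.397,0],[0.025,0.2,0],[0.025,0.2,0],[0.025,0.2,0],[0.02,0.15,0]]' --turn '[[0,0,0.005],[0,0,0],[0,0,0],[0,0,0],[0,0,0],[0,0,0],[0,0,0],[0,0,0],[0,0,0],[0,0,0],[0,0,0],[0,0,0]]'

```text
t: 13.22
tool_pos: [0.6067, 0.1875, 0.2206]
orientation: [2.346, 2.087, -0.003]
force: [-1.0, -8.6, 2.1]
opening: 0.0401
```

Request:
arm_command --xyz '[[0.012,0.1,0],[0,0,0]]' --turn '[[0,0,0],[0,0,0]]'

```text
t: 13.48
tool_pos: [0.6069, 0.1878, 0.2206]
orientation: [2.347, 2.086, -0.004]
force: [-1.0, -9.0, 1.9]
opening: 0.0401
```

```bash
python3 -c "
from h import *
st()"
```

```text
t 13.47 pos [0.6069 0.1878 0.2206] jaw -6.7 deg zaxis [-0.001 -0.003 -1.   ] router xy [ 23.8 -22.7] F [-1.  -9.   1.9] open 0.0401 q6 0.34
```

Request:
arm_command --xyz '[[0.018,0.15,0],[0,0,0],[0,0,0]]' --turn '[[0,0,0],[0,0,0],[0,0,0]]'

```text
t: 13.85
tool_pos: [0.607, 0.1883, 0.2206]
orientation: [2.346, 2.085, -0.007]
force: [-2.6, -14.2, 4.8]
opening: 0.0402
```

Request:
arm_command --xyz '[[-0.1,-0.8,0],[-0.27,-2.2,0],[0,0,6],[0,0,6],[-0.5,-5.5,0],[-0.5,-5.5,0],[-0.5,-5.5,0],[-0.5,-5.5,0],[-0.5,-5.5,0],[-0.5,-5.5,0],[0,0,0]]' --turn '[[0,0,0],[0,0,0],[0,0,0],[0,0,0],[0,0,0],[0,0,0],[0,0,0],[0,0,0],[0,0,0],[0,0,0],[0,0,0]]'

```text
t: 15.22
tool_pos: [0.572, -0.1735, 0.3407]
orientation: [2.352, 2.082, -0.001]
force: [0.3, 0.3, -0.6]
opening: 0.04
```

```bash
python3 -c "
from h import *
st();p=read_camera('top')
save(p,'t3.png',(200,300,190,320),6);w=cloud(p)
for q in ('plate_top','plate_mid','plate_low'):
  for mm in spotter.masks_of(p,q)[:1]:
    m=mm['pixels'];x=w[m];x=x[x[:,2]>.048] if q=='plate_top' else x
    print(q,mm['confidence'],m.sum());print(cv2.minAreaRect((x[:,:2]*1000).astype(np.float32)))
# hole: dark/non-orange pixels inside plate
f=p['frame'].astype(int); 
for n in ('router',):
  reg=(w[...,0]>.47)&(w[...,0]<.72)&(w[...,1]>.07)&(w[...,1]<.36)&(w[...,2]>.02)&(w[...,2]<.075)
  print(cv2.minAreaRect((w[reg][:,:2]*1000).astype(np.float32)))
m=spotter.masks_of(p,'plate_top')[0]['pixels'].astype(np.uint8)
c,_=cv2.findContours(m,cv2.RETR_CCOMP,cv2.CHAIN_APPROX_NONE)
print([ (cv2.contourArea(k),k.reshape(-1,2).mean(0)) for k in c])
p2=read_camera('scene');save(p2,'s3.png',(150,290,250,420),4)
w2=cloud(p2)
for q in ('antenna','spare'):
  m=spotter.masks_of(p2,q)[0]['pixels'];x=w2[m];r=x[(x[:,2]>.07)&(x[:,2]<.145)]
  d=r[:,:2].mean(0)-p2['eye'][:2];d/=np.linalg.norm(d)
  # robust axis: silhouette midline offset across, nearest depth +8 along
  n=np.array([-d[1],d[0]]);a=r[:,:2]@n;b=r[:,:2]@d
  lo,hi=np.percentile(a,[3,97]);bb=np.percentile(b,15)+.007
  print(q,(lo+hi)/2*n+bb*d, hi-lo, len(r))
"
```

```text
t 15.22 pos [ 0.572  -0.1735  0.3407] jaw -7.0 deg zaxis [ 0.    -0.001 -1.   ] router xy [  33.4 -385.6] F [ 0.3  0.3 -0.6] open 0.0400 q6 -0.26
plate_top 0.93 1703
((613.4845581054688, 245.96572875976562), (101.08148956298828, 83.11583709716797), 83.04010772705078)
((586.1637573242188, 213.32118225097656), (200.68222045898438, 151.99440002441406), 82.99248504638672)
[(1660.5, array([241.36129032, 241.62580645])), (45.5, array([241.76190476, 242.0952381 ]))]
antenna [ 0.56726816 -0.19915528] 0.01468264004592093 535
spare [ 0.57567965 -0.11967941] 0.014025610677325606 441
```

View pics/s3.png

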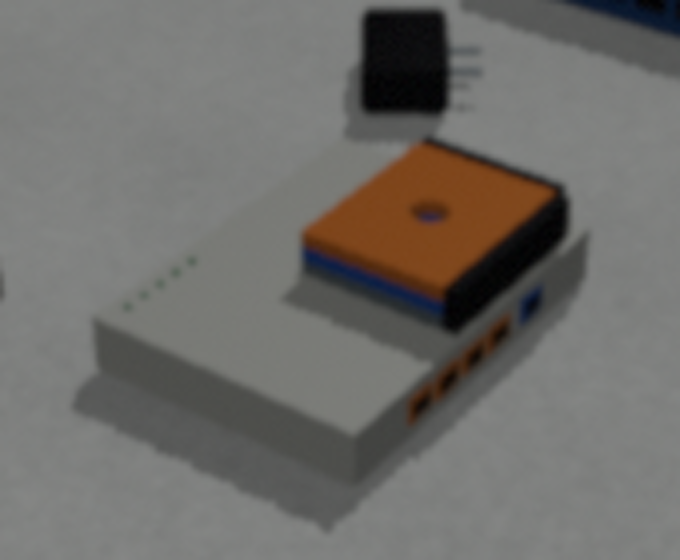

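View pics/t3.png

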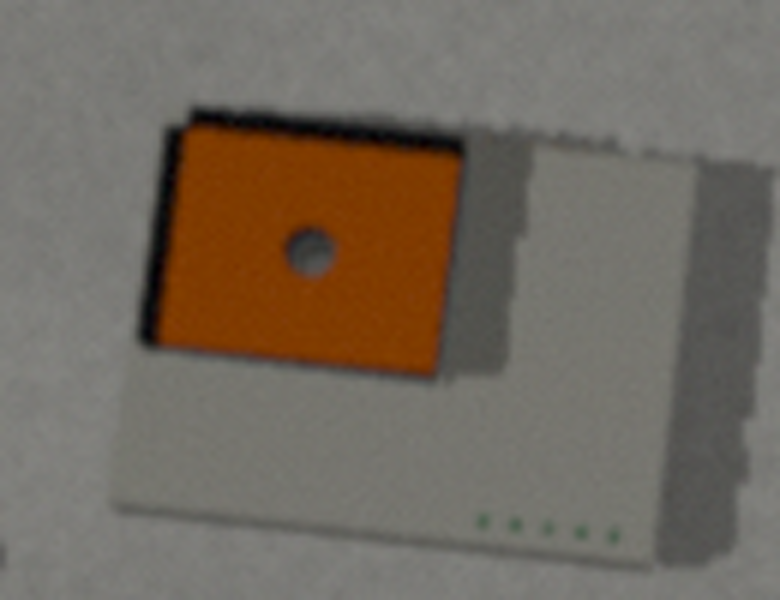

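Both views show the three plates flush and stacked against both rails. The hole is at crop px (310,250), and the top plate centre measures (0.6135, 0.246). The estimates of the antenna's position average (0.5655, -0.199). Next I'll grasp it with the jaws along x.

Request:
arm_command --xyz '[[0,0,3],[-0.65,-2.55,0],[0,0,0],[0,0,0],[0,0,-4.7],[0,0,-4.7],[0,0,0],[0,0,0]]' --turn '[[0,0,0],[0,0,0],[0,0,0],[0,0,0],[0,0,0],[0,0,0],[0,0,0],[0,0,0]]' --gripper 6

```text
t: 16.62
tool_pos: [0.5674, -0.1944, 0.2783]
orientation: [2.345, 2.088, 0.001]
force: [1.1, -0.1, 1.0]
opening: 0.06
```

Request:
arm_command --xyz '[[0,0,0],[0,0,0],[0,0,0],[0,0,0]]' --turn '[[0,0,0],[0,0,0],[0,0,0],[0,0,0]]' --gripper 2.2 --force 5

```text
t: 17.12
tool_pos: [0.5668, -0.1948, 0.2771]
orientation: [2.347, 2.088, 0.0]
force: [-0.1, -0.1, -0.1]
opening: 0.025
```

```bash
python3 -c "
from h import *
st();p=read_camera('scene');save(p,'s4.png',(230,410,120,330),3.5)"
```

```text
t 17.12 pos [ 0.5668 -0.1948  0.2771] jaw -6.7 deg zaxis [ 0. -0. -1.] router xy [  30.8 -407.4] F [-0.1 -0.1 -0.1] open 0.0250 q6 -0.30
```

View pics/s4.png

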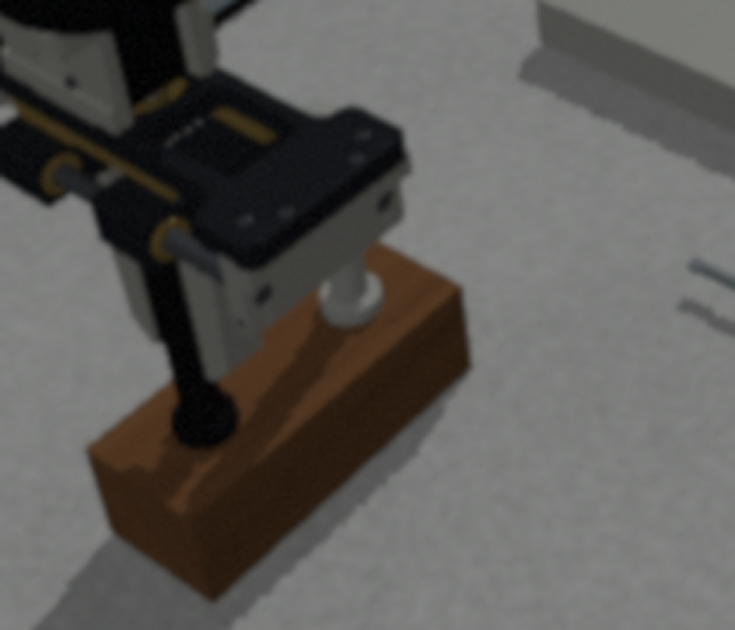

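The antenna is between the jaws but 4 mm towards -y of the pad centre. I'll shift the gripper before closing.

Request:
arm_command --xyz '[[0,-0.42,0],[0,0,0],[0,0,0]]' --turn '[[0,0,-0.003],[0,0,0],[0,0,0]]'

```text
t: 17.55
tool_pos: [0.5668, -0.199, 0.2767]
orientation: [-2.35, -2.085, 0.0]
force: [-0.7, -0.5, 0.2]
opening: 0.0224
```

Request:
arm_command --xyz '[[0,0,0],[0,0,0],[0,0,0],[0,0,0],[0,0,0]]' --turn '[[0,0,0],[0,0,0],[0,0,0],[0,0,0],[0,0,0]]' --gripper 0.5 --force 25

```text
t: 18.18
tool_pos: [0.5666, -0.1989, 0.2766]
orientation: [-2.35, -2.084, 0.001]
force: [-5.4, 0.9, 2.3]
opening: 0.0158
```

```bash
python3 -c "
from h import *
st()"
```

```text
t 18.18 pos [ 0.5666 -0.1989  0.2766] jaw -6.8 deg zaxis [-0.001  0.    -1.   ] router xy [  31.1 -411.4] F [-5.4  0.9  2.3] open 0.0158 q6 -0.30
```

Request:
arm_command --xyz '[[0,0,1],[0,0,3],[0,0,5],[0,0,5],[0,0,4],[0,0,0],[0,0,0]]' --turn '[[0,0,0],[0,0,0],[0,0,0],[0,0,0],[0,0,0],[0,0,0],[0,0,0]]'

```text
t: 19.05
tool_pos: [0.5669, -0.1988, 0.4565]
orientation: [2.35, 2.085, 0.001]
force: [-0.5, 0.5, -1.0]
opening: 0.0159
```

Request:
arm_command --xyz '[[0.515,4.04,0],[0.515,4.94,0],[0.515,4.94,0],[0.515,4.94,0],[0.515,4.94,0],[0.515,4.94,0],[0.515,4.94,0],[0.515,4.94,0],[0.515,4.94,0],[0,0.9,0],[0,0,0],[0,0,0]]' --turn '[[0,0,0],[0,0,0],[0,0,0],[0,0,0],[0,0,0],[0,0,0],[0,0,0],[0,0,0],[0,0,0],[0,0,0],[0,0,0],[0,0,0]]'

```text
t: 20.55
tool_pos: [0.6133, 0.2444, 0.456]
orientation: [-2.351, -2.083, 0.002]
force: [0.6, -1.1, -1.2]
opening: 0.0157
```

Request:
arm_command --xyz '[[0,0,-4],[0,0,-4],[0,0,0],[0,0,0]]' --turn '[[0,0,0],[0,0,0],[0,0,0],[0,0,0]]'

```text
t: 21.05
tool_pos: [0.6136, 0.2449, 0.3786]
orientation: [2.351, 2.083, 0.003]
force: [0.3, 0.4, 0.6]
opening: 0.0156
```

```bash
python3 -c "
from h import *
st();p=read_camera('scene');save(p,'s5.png',(100,280,250,450),3.8)
w=cloud(p)
for m in spotter.masks_of(p,'antenna')[:2]:
  k=m['pixels'];x=w[k];x=x[~np.isnan(x[:,0])];print(m['confidence'],m['centre'],k.sum(),np.percentile(x[:,2],[1,99]))
  d=x[:,:2].mean(0)-p['eye'][:2];d/=np.linalg.norm(d);n=np.array([-d[1],d[0]])
  print('d',d,'n',n,'tcp n',(robot.read_state()['tool_pos'][:2]-p['eye'][:2])@n)
  for lo in np.arange(.07,.2,.01):
    r=x[(x[:,2]>lo)&(x[:,2]<lo+.01)]
    if len(r)>8: a=(r[:,:2]-p['eye'][:2])@n;b=(r[:,:2]-p['eye'][:2])@d;print(round(lo,3),len(r),np.round([a.min(),a.max(),(a.min()+a.max())/2,np.percentile(b,15)],4))
"
```

```text
t 21.05 pos [0.6136 0.2449 0.3786] jaw -6.9 deg zaxis [ 0.002  0.    -1.   ] router xy [23.6 34.8] F [0.3 0.4 0.6] open 0.0156 q6 0.42
0.96 [148.4, 358.3] 515 [0.11041655 0.25705436]
d [-0.43412829  0.90085106] n [-0.90085106 -0.43412829] tcp n -0.00018699499632802147
0.11 25 [-0.0052  0.0024 -0.0014  0.8486]
0.12 25 [-0.0049  0.0027 -0.0011  0.8487]
0.13 20 [-0.0045  0.0028 -0.0009  0.849 ]
0.14 24 [-0.006   0.0031 -0.0014  0.8485]
0.15 57 [-1.090e-02  1.070e-02 -1.000e-04  8.432e-01]
0.16 56 [-0.0108  0.0089 -0.0009  0.8463]
0.17 42 [-6.900e-03  5.800e-03 -6.000e-04  8.471e-01]
0.18 33 [-0.0065  0.0042 -0.0012  0.847 ]
0.19 23 [-0.0028  0.0045  0.0009  0.8472]
```

View pics/s5.png

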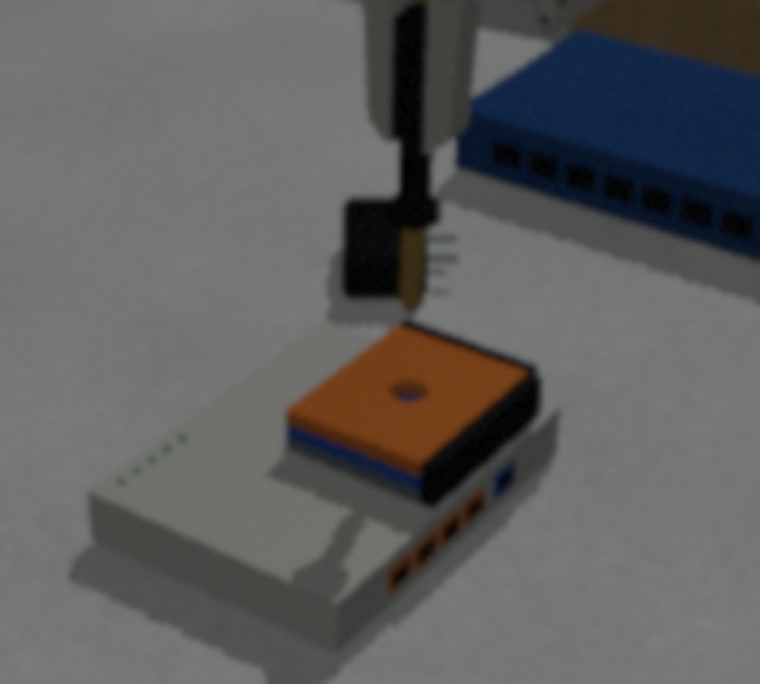

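```bash
python3 -c "
from h import *
p=read_camera('scene');w=cloud(p);e=np.array(p['eye']);M=rot(p['orientation'])
m=spotter.masks_of(p,'plate_top')[0]['pixels']
x=w[m];x=x[(x[:,2]>.045)&(x[:,2]<.065)];print('z',np.median(x[:,2]));print(cv2.minAreaRect((x[:,:2]*1000).astype(np.float32)))
d=np.array([-.43413,.90085]);n=np.array([-.90085,-.43413])
f=p['frame'].astype(float);r=f[...,0]-f[...,2]
sub=r[190:216,340:375];wt=np.clip(np.median(r[m])*.6-sub,0,None);sy,sx=np.mgrid[190:216,340:375]
k=(np.hypot(sx-357.4,(sy-202.9)*1.6)<8)*wt
u,v=(sx*k).sum()/k.sum(),(sy*k).sum()/k.sum();print('hole px',u,v,(k>0).sum())
def ray(u,v,z):
    q=M@np.array([(u-p['cx'])/p['fx'],(v-p['cy'])/p['fy'],1]);return (e+q*(z-e[2])/q[2])[:2]
h=ray(u,v,.054);print('hole',h,'n,d',(h-e[:2])@n,(h-e[:2])@d)
s=st();t=s['tool_pos'][:2]-e[:2];print('tcp n,d',t@n,t@d)
"
```

```text
z 0.05394736620347651
((614.5565795898438, 245.90631103515625), (103.29644012451172, 81.77767181396484), 83.2025375366211)
hole px 357.0146548399537 203.7473968376398 23
hole [0.61585971 0.24365542] n,d -0.0011848857416344686 0.854377516557916
t 21.25 pos [0.6137 0.2457 0.3792] jaw -6.9 deg zaxis [ 0.003  0.001 -1.   ] router xy [23.6 35.5] F [-0.1 -0.  -1.3] open 0.0157 q6 0.42
tcp n,d -0.0001332031076912957 0.8571293855419726
```

In the same camera the antenna and the hole agree to within 1 mm, so I'll lower it in stages.

Request:
arm_command --xyz '[[0,0,-2],[0,0,-2],[0,0,-0.7],[0,0,-0.7],[0,0,-0.6],[0,0,-0.5],[0,0,0]]' --turn '[[0,0,0],[0,0,0],[0,0,0],[0,0,0],[0,0,0],[0,0,0],[0,0,0]]'

```text
t: 22.12
tool_pos: [0.6131, 0.2457, 0.3114]
orientation: [-2.35, -2.085, 0.001]
force: [-0.1, -0.3, -1.2]
opening: 0.0158
```

Request:
arm_command --xyz '[[0,0,-0.2],[0,0,-0.2],[0,0,-0.2],[0,0,-0.2],[0,0,-0.2],[0,0,0]]' --turn '[[0,0,0],[0,0,0],[0,0,0],[0,0,0],[0,0,0],[0,0,0]]'

```text
t: 22.88
tool_pos: [0.6131, 0.2457, 0.3014]
orientation: [-2.35, -2.085, 0.001]
force: [-0.4, -0.4, 0.1]
opening: 0.016
```

Request:
arm_command --xyz '[[0,0,-0.3],[0,0,-0.3],[0,0,-0.3],[0,0,-0.3],[0,0,-0.3],[0,0,-0.2],[0,0,0]]' --turn '[[0,0,0],[0,0,0],[0,0,0],[0,0,0],[0,0,0],[0,0,0],[0,0,0]]'

```text
t: 23.75
tool_pos: [0.6132, 0.2458, 0.2845]
orientation: [-2.35, -2.085, -0.0]
force: [0.3, 0.5, -2.1]
opening: 0.0153
```

Request:
arm_command --xyz '[[0,0,-0.1],[0,0,-0.1],[0,0,-0.1],[0,0,0]]' --turn '[[0,0,0],[0,0,0],[0,0,0],[0,0,0]]'

```text
t: 24.25
tool_pos: [0.6132, 0.2458, 0.2817]
orientation: [2.35, 2.085, 0.0]
force: [1.1, 1.9, -0.6]
opening: 0.0153
```

Request:
arm_command --xyz '[[0,0,-0.1],[0,0,-0.1],[0,0,0]]' --turn '[[0,0,0],[0,0,0],[0,0,0]]'

```text
t: 24.62
tool_pos: [0.6132, 0.2458, 0.2806]
orientation: [2.35, 2.085, 0.001]
force: [-1.5, 0.6, 5.8]
opening: 0.0158
```

The antenna is seated: z matches the prediction and there is 6 N of upward force. I'll release it and lift straight up.

Request:
arm_command --xyz '[[0,0,0],[0,0,0],[0,0,0],[0,0,0],[0,0,0],[0,0,2],[0,0,4],[0,0,5],[0,0,4],[-4,-4,0],[-4,-4,0],[-4,-4,0]]' --turn '[[0,0,0],[0,0,0],[0,0,0],[0,0,0],[0,0,0],[0,0,0],[0,0,0],[0,0,0],[0,0,0],[0,0,0],[0,0,0],[0,0,0]]' --gripper 5

```text
t: 26.12
tool_pos: [0.4919, 0.1248, 0.4315]
orientation: [2.349, 2.084, 0.003]
force: [0.3, -1.3, 0.8]
opening: 0.0502
```

Request:
arm_command --xyz '[[-2,-5.5,0],[-2,-5.5,0],[-1,-5.5,0],[0,0,0],[0,0,0]]' --turn '[[0,0,0],[0,0,0],[0,0,0],[0,0,0],[0,0,0]]'

```text
t: 26.75
tool_pos: [0.4432, -0.0392, 0.431]
orientation: [2.35, 2.083, 0.002]
force: [0.3, 0.4, 0.6]
opening: 0.0503
```

```bash
python3 -c "
from h import *
st();p=read_camera('scene');save(p,'s6.png',(120,280,250,440),4);w=cloud(p)
m=spotter.masks_of(p,'antenna')[0];x=w[m['pixels']];x=x[~np.isnan(x[:,0])]
print(m['confidence'],np.percentile(x,[2,50,99],axis=0))
p=read_camera('top');w=cloud(p);m=spotter.masks_of(p,'plate_top')[0];x=w[m['pixels']];x=x[(x[:,2]>.047)&(x[:,2]<.06)]
print(cv2.minAreaRect((x[:,:2]*1000).astype(np.float32)))
"
```

```text
t 26.75 pos [ 0.4432 -0.0392  0.431 ] jaw -6.9 deg zaxis [ 0.002  0.    -1.   ] router xy [-110.9 -268. ] F [0.3 0.4 0.6] open 0.0503 q6 -0.08
0.74 [[0.52640259 0.23299175 0.00123755]
 [0.61748784 0.23996829 0.1009622 ]
 [0.62717972 0.44631825 0.1593263 ]]
((612.4495849609375, 246.4912567138672), (102.05377960205078, 81.24381256103516), 83.11005401611328)
```

View pics/s6.png

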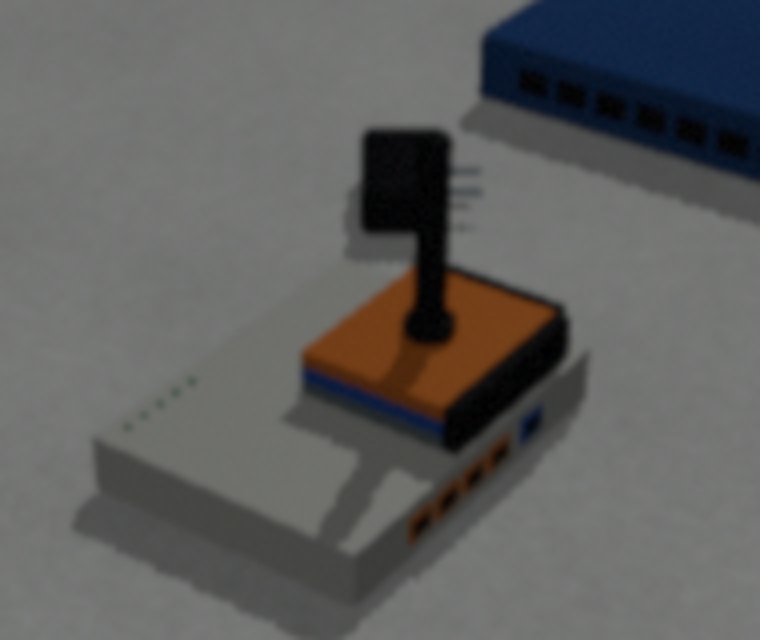

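The antenna stands upright with its collar down on the orange plate (crop px (430,325)). The plates are still flush against the rails, so I'm handing in.

```bash
python3 -c "
from h import *
robot.close_job()"
```

```text
the job is handed in; nothing more can be done
```

I tapped the three plates home against both rails, with pushes along y, x and y again. I then took the black antenna from the stand, lowered it in the gripper through all three holes into the socket, let go and handed the job in. No verdict is reported at hand-in. The last clock reading was 26.8 s of the 72 s.

- **Antenna:** the gripper height at contact matched the predicted seated height (0.2806 m), with about 6 N of upward force. The last picture shows it upright with its collar on the orange plate.
- **Plates:** the last top view puts the orange plate's centre at (0.6124, 0.2465), about 1 mm from my estimate of the socket, and square to the router within about 0.1°. I judged the grey and blue plates flush by eye only, and the network did not report either of them in the one top picture where I looked for them.
- **Robot:** it was clear of everything, with only sensor noise on the force reading.
- **Disagreements:**
  - The y contact position came out 1–2 mm short of what the camera geometry predicted.
  - The last antenna mask also took in the adapter behind it, so I relied on the picture and the gripper height instead.
- **Other objects:** I did not measure the spare, screwdriver or adapter again at the end, and I planned the moves to stay clear of them. One pass carried the open fingertips at about the height of the spare's top; the force reading after that move was normal, and a later picture showed the spare still standing in its hole.

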